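# Draw the spent mist filter out of the vacuum pump

## Task

The vacuum pump's oil-mist filter is spent and its hatch is already open: with the pull hook, catch the wire loop of the filter element deep in its bore and draw the element right out of the bore onto the open hatch, keeping your fingers off the element until it lies there. Then lay the hook down flat on the table, take the element off the hatch with the fingers and set it down (do not drop it) lying on its side in the steel drip tray. Leave the other things on the table where they are.

Things in the scene. Friction and masses are not known exactly. Their poses are not given: they have to be found in the camera images.
- pump: (mm) Bench vacuum pump fixed to the table: motor and pump block, in front of them an aluminium filter box (230 long, 140 wide, 152 high, front plate flat and 186 high) with a horizontal dead-end bore, closed at its inner end. Origin on the table straight below the bore's mouth; x points level along the bore, inwards; y to the side; z up. Pump yaw varies.
- bore_mouth (a point): (mm) Centre of the bore's mouth, on the bore axis in the plane of the box front, 100 above the table; axes as the pump's. The bore is octagonal, 76 across flats (floor and roof level), 212 deep, floor 62 above the table. An oil filler hole in the box top, 32 wide, 42 to 92 in from the front, looks down on the loop.
- hatch (a point): (mm) Middle of the top of the open hatch: a fixed level plate in front of the mouth, pump x from -2 to -127, 140 wide, top 61.5 above the table, level with the bore floor, so that the element slides out onto it. Rims 6 high, 5 wide run along its two sides; a thin stay each side near the box. Axes as the pump's.
- element: (mm) Spent filter element, about 0.2 to 0.4 kg: round pleated body about 60 across between grey octagonal end caps 66 across flats, 12 thick; 100 long over the caps. Origin at the middle of its axis, 33 above what it lies on; x along the axis, towards the bore's inner end; z up. It lies loose on the bore floor, within 0.05 rad of the pump's axes, held only by its weight.
- loop (a point): (mm) Centre of the opening of the element's rigid loop, at element x = -70. 5 mm steel wire in the element's upright x-z plane (y = 0): level wires at z = 16 and -16, joined by an upright bar at x = -92. Opening 27 high, 39 long (x -50 to -89), entered sideways along y. At the start the bar is 58 to 70 inside the mouth. Axes as the element's.
- hook: (mm) Pull hook, 202 long, 0.14 kg, lying flat on the table: wooden handle 84 long (x -42 to 42), 26 wide (y), 24 high, then a straight steel shank 6 thick along +x at y = 0, z = 12, up to x = 148, ending in a J-shaped hook. Origin under the middle of the handle; z up.
- hook_bend (a point): (mm) Middle of the hook's J, at x = 157, y = 8, z = 12 of the hook; axes as the hook's. The J is 5 mm wire in the hook's level x-y plane, turned to +y: outermost at x = 160, open point at x = 154, y = 18. A 5 mm bar caught in the J as the hook is drawn back has its centre at hook x = 152, y = 6 to 9.
- tray: Steel drip tray, loose, 0.9 kg, 180 mm (x) by 240 mm (y), walls 25 mm high and 3 mm thick, floor 3 mm thick. Origin at the centre of its underside on the table, z up. Empty at the start.
- screwdriver: Screwdriver lying on the table, a bystander. Origin within its length.
- wrench: Wrench lying on the table, a bystander. Origin within its length.
- cup: White mixing cup, 80 mm across, 85 mm high, a bystander. Origin under its centre.
- tin: Closed tin, 80 mm across, 100 mm high, a bystander. Origin under its centre.
- mould: Grey mould block with a row of five holes, 70 x 160 x 30 mm, a bystander. Origin under its centre.
- carton: Closed cardboard carton, 90 x 150 x 90 mm, a bystander. Origin under its centre.

How it is judged:
On the way, in this order (a step that is already met when the one before it is completed fails the run):
1. the hook's J is through the element's loop while the loop is still inside the bore (x of hook_bend in the frame of element between -0.096 and -0.05 m and y of hook_bend in the frame of element between -0.012 and 0.012 m and z of hook_bend in the frame of element between -0.016 and 0.016 m and x of loop in the frame of pump above 0.04 m), for 0.1 s.
2. the element lies on the open hatch, clear of the bore (at most 5 mm of it still in the mouth), at rest (x of element in the frame of pump between -0.12 and -0.045 m and z of element in the frame of pump between 0.085 and 0.108 m and angle between element's own x axis and vertical between 1.45 and 1.69 rad and linear speed of element below 0.02 m/s), for 0.2 s.
3. with the hook laid down, the element is lifted off the hatch by the fingers (contact force between the fingers and element above 0.5 N and contact force between element and pump below 0.01 N and contact force between each of element, the arm and hook below 0.01 N and height (world z) of hook_bend below 0.03 m), for 0.1 s.
At the end, for the whole second after the job is handed in: The element lies on its side (axis level within 0.1 rad) on the floor of the drip tray, at rest; the tray stands flat on the table; the hook lies flat on the table (within 0.1 rad), at rest, not touching the tray or the element; both are released (z of element in the frame of tray between 0.03 and 0.043 m and x of element in the frame of tray between -0.07 and 0.07 m and y of element in the frame of tray between -0.1 and 0.1 m and angle between element's own x axis and vertical between 1.47 and 1.67 rad and linear speed of each of element, hook below 0.02 m/s and angle between tray's own z axis and vertical below 0.05 rad and height (world z) of tray below 0.005 m and height (world z) of hook between -0.004 and 0.006 m and angle between hook's own z axis and vertical below 0.1 rad and contact force between hook and tray below 0.01 N and contact force between hook and element below 0.01 N).
It fails at once if the fingers touch the element before it has been drawn out onto the hatch (contact force between the fingers and element above 0.5 N and x of element in the frame of pump above -0.03 m and y of element in the frame of pump between -0.04 and 0.04 m and z of element in the frame of pump below 0.14 m).
It fails at once if the element is dropped or thrown (falls freely faster than 0.5 m/s) (contact force between element and anything else below 0.005 N and linear speed of element above 0.5 m/s).
It fails at once if a bystander is moved by more than 30 mm (distance of any of screwdriver, wrench, cup, tin, mould, carton from where it was at the start of the episode above 0.03 m).
It also fails if it takes over 67 s, if anything falls off the work surface, if the arm or the gripper's body presses on something with over 40 N, if the wrist force passes 120 N, or if a joint passes its speed limit or range.

## Robot

A 6-joint arm with a two-finger parallel gripper is mounted at the origin on the work surface. World frame = base frame: x ahead of the robot, y to its left, z up, the work surface at z = 0. Lengths are in m, angles in rad, forces in N, time in s.
With the tool pointing down it reaches from about 0.375 to 0.825 m from the base axis. Payload 5.5 kg.
Tool frame: the origin (TCP) lies midway between the tips of the shut fingers; the grasp point (between the pads) lies 19 mm behind it; z points along the fingers, y is the line along which they close (so a half turn about z gives the same grasp; the last joint's range is limited). The gripper opens to 85 mm and grips with 20 to 120 N. Pads are 22 mm wide; open, the fingers measure 114 mm over their backs; the gripper's body (76 mm by 85 mm) begins 54 mm behind the grasp point. The pads swing forward as they close: fully open they stand 13 mm farther back than shut.
Start: joints at [1.299, 0.314, -0.047, 1.21, 0, 1.571], TCP at [0.161, 0.578, 0.231] pointing down, gripper open.
Joint ranges: [-2.67, 2.67], [-0.69, 1.73], [-1.03, 1.25], [-2.08, 2.16], [-1.42, 1.45], [-3.14, 3.14]. Speed limits (rad/s): [2.39, 2.39, 3.01, 3.14, 3.14, 3.14].

## Interface

Orientations are given as a 3x3 rotation matrix whose columns are the frame's x, y, z axes.
In Python, from rig import telemetry, imaging, r gives the robot as it stands. The module is installed in compiled form; this text tells all that it offers.
- The arm moves only by the tool step_arm, never from a script. Its argument "increments" is a list of rows, each a list of 4 numbers: the shift along the tool's x, y, z as a fraction of full scale, then the turn about the tool's z as a fraction of full scale. A call has exactly 10 rows; each row is the pose to reach, as a shift and turn from the pose commanded when the call began, along the tool's axes at that moment; what a row does not reach only later rows make up. Full scale, the value 1, is 250 mm for a shift and 45 degrees for a turn. A row lasts 1/12 s, in which the tool goes at most 41.7 mm and 7.16 degrees, less where a joint would pass 70% of its speed; a pose out of reach is approached as far as the arm can. A call with a number of a shift or a turn outside -1 to 1 is refused whole. A call with a gripper value outside its range is refused whole. "jaw" is the closure, from -1 (fully open) to 1 (shut), set as the call begins (left out, the last holds). The fingers move at their own pace and stop on an object; the grip force is fixed at half the most. Time passes only in rows, so rows that repeat a pose let the fingers close, or fill a call up. It gives the time, the measured TCP pose, the force, the opening and the grip force at its end, in the units of the state.
- telemetry.get_state(): the state, without advancing time (a new reading comes with each control period).
- imaging.camera(name): name is "scene" or "top"; returns a dict with "image" (384x512x3 uint8, blue, green, red), "depth" (384x512 float32, m along the optical axis (not along the pixel's ray), 0 where there is no reading), "fx", "fy", "cx", "cy" (pixels), "eye" and "orientation" of the camera in the world. Camera axes: x right, y down, z forward; pixel columns grow to the right and rows downward; lengths in m; the calibration is good to about 2 mm. A picture is of the moment at which its call begins.
- r.hand_in(): hands the job in; it is judged then, once.
Trained networks look in the newest picture that a camera, given by its name, has taken for a name from the list of things; names that differ only in an ending like _2 or _b are one class to them, and where a whole thing is asked for, a point or a joint stands for the part that bears it (a point fixed in the world has none). Each returns a list of dicts, best first, with "conf" (0 to 1); they miss things now and then, are a little off and sometimes report something else, mostly with a low value. They report only what shows in the picture. A call takes as long as a camera call.
- imaging.trace(camera, target): "mask" (384x512 bool, what is visible of it) and "position" ([column, row] in pixels, amid what is visible of it).
The state is a dict: "time": time; "joint_positions": joint angles; "qd": joint speeds; "effort": joint torques, N m; "tcp_pos": TCP position; "ee_rot": TCP orientation; "force": force on the tool from outside, world axes, zero at the start; "wrist_torque": the same for the moment, N m; "finger_gap": opening from 0.0 (shut) to 1.0 (fully open); "grasp_force": force on a finger pad.
Only numpy, scipy, OpenCV 4.12 (cv2) and the standard library are available. Lean on these libraries where they do the work, as an engineer would, in place of code of your own. Each camera call takes 0.05 s, during which the arm holds its last target. There are 200 camera calls.

## Working session

There is one attempt and no reset: what is moved stays moved. The work goes in short steps, Python scripts to look and compute and a tool call to move; the robot and the scene stay as the last step left them, time stands still between calls to the robot, and variables do not carry over. Pictures are saved under pics/ and viewed, at most 10 in all, crops included, and the job is handed in when it is done.

Besides the shell and the picture viewer there is one more tool, called after ">>>" by a JSON object that holds its "api" and its "payload". step_arm: Moves the arm, as the interface text tells. Shift numbers are shares of 250 mm and turn numbers shares of 45 degrees, none past 1 either way. Its arguments: {"type":"object","properties":{"increments":{"type":"array"},"jaw":{"type":"number"}},"required":["increments"]}

```bash
mkdir -p pics; cat > h.py <<'E'
import numpy as np, cv2
from rig import telemetry, imaging, r
def pts(c, mask=None):
    d=c["depth"]; v,u=np.nonzero((d>0) if mask is None else (mask&(d>0)))
    z=d[v,u]; p=np.stack([(u-c["cx"])/c["fx"]*z,(v-c["cy"])/c["fy"]*z,z],1)
    return p@np.array(c["orientation"]).T+np.array(c["eye"]), u, v
E
python3 - <<'E'
from h import *
s=telemetry.get_state(); print(s["time"],s["tcp_pos"],np.round(s["ee_rot"],3).tolist())
ims=[]
for n in ["scene","top"]:
    c=imaging.camera(n); print(n,c["eye"],np.round(c["orientation"],3).tolist(),c["fx"])
    cv2.imwrite(f"pics/{n}0.png",cv2.resize(c["image"],(800,600)))
    for t in ["pump","hook","hook_bend","element","loop","tray","screwdriver","wrench","cup","tin","mould","carton","hatch","bore_mouth"]:
        try: L=imaging.trace(n,t)
        except Exception as e: print(t,e); continue
        for o in L[:2]:
            p,u,v=pts(c,o["mask"])
            print(n,t,round(o["conf"],2),np.round(o["position"],0),len(p),np.round(np.median(p,0),3) if len(p) else None,np.round(np.percentile(p,2,axis=0),3) if len(p) else None,np.round(np.percentile(p,98,axis=0),3)if len(p) else None)
print(telemetry.get_state()["time"])
E
```

```text
0.0 [0.16089909 0.57744295 0.23041624] [[-0.963, 0.268, -0.0], [0.268, 0.963, -0.002], [0.0, -0.002, -1.0]]
scene [1.90196104 0.17771546 0.92531942] [[-0.03, 0.527, -0.849], [0.999, 0.003, -0.033], [-0.015, -0.85, -0.527]] 488.7259655240944
scene pump 0.93 [ 95. 187.] 12283 [ 0.617 -0.381  0.133] [ 0.492 -0.669  0.02 ] [ 0.637 -0.038  0.233]
scene hook_bend 0.64 [316. 228.] 309 [0.653 0.305 0.019] [ 0.601  0.246 -0.   ] [0.667 0.348 0.028]
scene element 0.52 [220. 185.] 155 [ 0.374 -0.014  0.007] [ 0.355 -0.133 -0.001] [0.396 0.029 0.013]
scene tray 0.77 [306. 192.] 2223 [0.41  0.294 0.005] [ 0.32   0.176 -0.001] [0.517 0.409 0.026]
scene screwdriver 0.73 [385. 209.] 203 [0.548 0.544 0.019] [ 0.488  0.531 -0.001] [0.668 0.563 0.029]
scene wrench 0.75 [213. 184.] 119 [ 0.374 -0.036  0.008] [ 0.361 -0.138  0.001] [0.395 0.021 0.012]
scene cup 0.67 [226. 245.] 876 [0.796 0.044 0.058] [0.714 0.006 0.001] [0.815 0.08  0.086]
scene tin 0.64 [188. 240.] 1041 [ 0.786 -0.067  0.072] [ 0.728 -0.109  0.003] [ 0.8   -0.033  0.103]
scene mould 0.91 [364. 190.] 686 [0.424 0.501 0.029] [0.326 0.467
[... 1339 characters left out ...]
]
top cup 0.73 [284. 126.] 664 [0.793 0.043 0.04 ] [ 0.74   0.006 -0.001] [0.844 0.08  0.087]
top tin 0.97 [318. 134.] 795 [ 0.748 -0.066  0.097] [ 0.72  -0.107 -0.001] [ 0.793 -0.033  0.104]
top mould 0.89 [129. 255.] 1481 [0.403 0.501 0.03 ] [0.328 0.466 0.003] [0.48  0.536 0.035]
top mould 0.44 [415. 193.] 12225 [ 0.548 -0.307  0.152] [ 0.473 -0.541  0.056] [ 0.627 -0.022  0.24 ]
top carton 0.92 [368. 128.] 2022 [ 0.762 -0.211  0.089] [ 0.726 -0.29   0.009] [ 0.815 -0.143  0.094]
top hatch 0.69 [415. 196.] 12064 [ 0.548 -0.311  0.152] [ 0.473 -0.543  0.058] [ 0.626 -0.022  0.24 ]
top bore_mouth 0.83 [416. 193.] 12170 [ 0.548 -0.31   0.152] [ 0.473 -0.543  0.058] [ 0.627 -0.022  0.24 ]
1.5
```

View pics/top0.png

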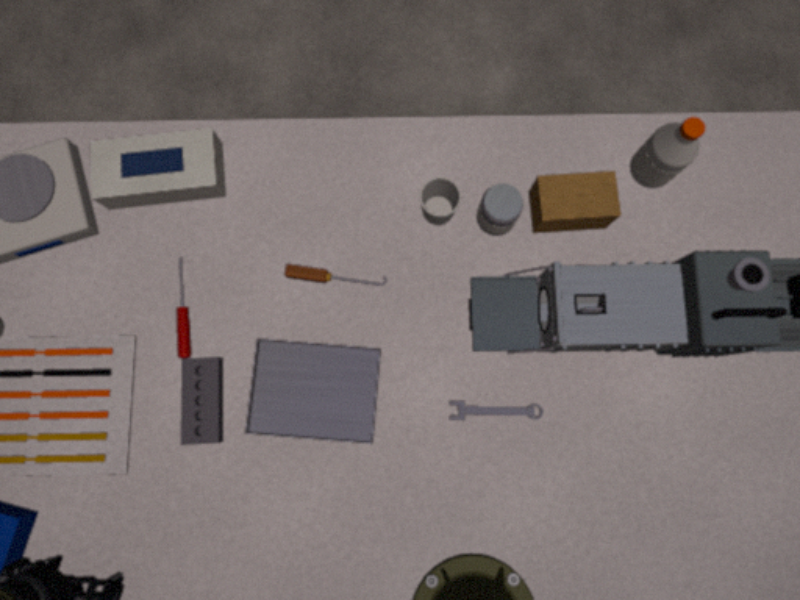

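View pics/scene0.png

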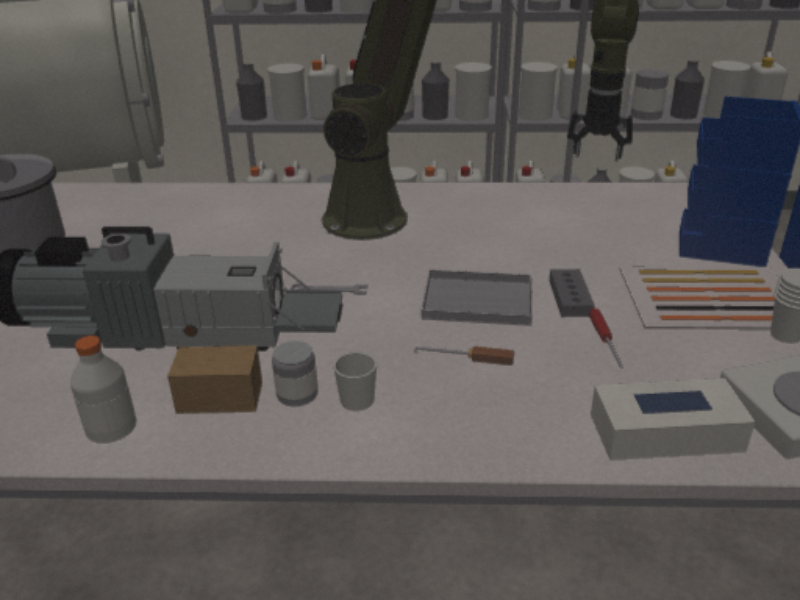

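The top view shows the hook with its handle at (310,272) and its J at (385,278) pointing towards the pump. The mouth is at (545,312), the filler hole at (590,303) and the tray at (313,390). The scene view agrees. The J turns to world +x, which suits the bore. Next I measure precisely.

```bash
cat > meas.py <<'E'
from h import *
def rect(p):
    (c,(w,h),a)=cv2.minAreaRect(p[:,:2].astype(np.float32)*1000); return np.round(c,1),round(w,1),round(h,1),round(a,2)
c=imaging.camera("top"); P,u,v=pts(c)
X,Y,Z=P.T
def sel(x0,x1,y0,y1,z0,z1): return P[(X>x0)&(X<x1)&(Y>y0)&(Y<y1)&(Z>z0)&(Z<z1)]
if __name__=="__main__":
    print("table z",np.median(sel(.55,.6,.2,.4,-.02,.02)[:,2]))
    for n,q in dict(hatch=sel(.44,.68,-.2,0,.055,.066),hatchrim=sel(.44,.68,-.2,0,.055,.075),boxtop=sel(.44,.68,-.4,-.14,.146,.158),front=sel(.44,.68,-.2,-.1,.17,.2),handle=sel(.6,.7,.2,.38,.018,.035),tray=sel(.3,.54,.15,.44,.015,.032)).items():
        print(n,len(q),rect(q),"medz",round(np.median(q[:,2]),4),q.min(0).round(3),q.max(0).round(3))
    q=sel(.6,.7,.1,.3,.007,.018); print("shank",len(q)); print(q[np.argsort(q[:,1])].round(3)[::3].tolist())
    q=sel(.51,.6,-.25,-.16,.0,.135); print("hole",len(q)); print(q[np.argsort(-q[:,2])].round(3)[::2].tolist())
    im=c["image"]
    a=cv2.resize(im[165:190,175:255],None,fx=9,fy=9,interpolation=cv2.INTER_NEAREST)
    b=cv2.resize(im[165:230,345:395],None,fx=5,fy=5,interpolation=cv2.INTER_NEAREST)
    o=np.zeros((a.shape[0]+b.shape[0],max(a.shape[1],b.shape[1]),3),np.uint8); o[:a.shape[0],:a.shape[1]]=a; o[a.shape[0]:,:b.shape[1]]=b
    cv2.imwrite("pics/crop1.png",np.clip(o*1.5,0,255).astype(np.uint8))
E
python3 meas.py
```

```text
table z 0.0004464406173785296
hatch 2062 (array([555. , -99.4]), 147.5, 189.9, 1.66) medz 0.0612 [ 0.48  -0.197  0.055] [ 0.628 -0.005  0.066]
hatchrim 2233 (array([ 554.4, -102.8]), 194.3, 150.6, 89.0) medz 0.0615 [ 0.478 -0.199  0.055] [ 0.63  -0.005  0.075]
boxtop 3920 (array([ 554.9, -271.4]), 237.5, 162.6, 86.85) medz 0.1515 [ 0.467 -0.386  0.146] [ 0.631 -0.149  0.158]
front 284 (array([ 553.3, -139.9]), 137.5, 15.4, 0.03) medz 0.1846 [ 0.485 -0.148  0.17 ] [ 0.622 -0.132  0.19 ]
handle 236 (array([642.2, 280.1]), 140.8, 26.1, 79.78) medz 0.024 [0.628 0.211 0.018] [0.665 0.349 0.032]
tray 378 (array([419.1, 290.9]), 240.2, 180.1, 84.36) medz 0.0244 [0.32  0.163 0.015] [0.52  0.418 0.031]
shank 85
[[0.631, 0.15, 0.012], [0.627, 0.153, 0.015], [0.637, 0.156, 0.012], [0.623, 0.159, 0.008], [0.69, 0.165, 0.007], [0.624, 0.168, 0.016], [0.624, 0.175, 0.015], [0.625, 0.178, 0.014], [0.625, 0.184, 0.013], [0.625, 0.187, 0.013], [0.628, 0.193, 0.015], [0.628, 0.199, 0.013], [0.628, 0.205, 0.018], [0.632, 0.209, 0.012], [0.635, 0.215, 0.014], [0.634, 0.221, 0.016], [0.632, 0.224, 0.014]
[... 1487 characters left out ...]
226, 0.065], [0.578, -0.209, 0.064], [0.569, -0.214, 0.064], [0.575, -0.223, 0.064], [0.572, -0.22, 0.064], [0.569, -0.229, 0.064], [0.572, -0.223, 0.064], [0.566, -0.223, 0.063], [0.572, -0.229, 0.063], [0.569, -0.238, 0.063], [0.566, -0.226, 0.063], [0.563, -0.229, 0.062], [0.563, -0.244, 0.062], [0.563, -0.209, 0.062], [0.572, -0.209, 0.062], [0.56, -0.214, 0.061], [0.566, -0.23, 0.061], [0.572, -0.212, 0.061], [0.566, -0.221, 0.061], [0.563, -0.212, 0.061], [0.566, -0.236, 0.061], [0.563, -0.227, 0.06], [0.572, -0.236, 0.06], [0.566, -0.242, 0.06], [0.563, -0.215, 0.06], [0.563, -0.242, 0.06], [0.572, -0.242, 0.059], [0.567, -0.213, 0.059], [0.564, -0.224, 0.058], [0.567, -0.211, 0.056]]
```

View pics/crop1.png

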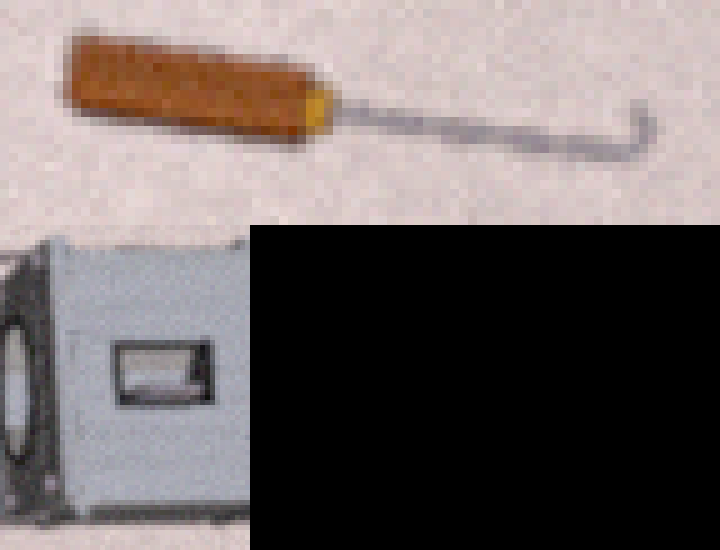

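The crop shows the hook handle at crop (70–335, 38–145) with a yellow ferrule, and the J tip at (640,105) with its outer bend at (655,130). In the filler hole the loop's top wire shows dark at the lower edge (130–195, 392). Now the lines.

```bash
cat > fit.py <<'E'
from meas import *
R=np.array(c["orientation"]);e=np.array(c["eye"])
def ray(col,row,z):
    d=R@np.array([(col-c["cx"])/c["fx"],(row-c["cy"])/c["fy"],1]); return e+d*(z-e[2])/d[2]
def crop(x,y,z): return ray(175+x/9-.5,165+y/9-.5,z)
def edge(q,axis,side,step=.005,pct=None):
    # extreme of coord `axis` in bins of the other, line fit
    o=1-axis; k=np.round(q[:,o]/step).astype(int); L=[]
    for b in np.unique(k):
        w=q[k==b]
        if len(w)>3: L.append((w[:,o].mean(), w[:,axis].max() if side>0 else w[:,axis].min()))
    L=np.array(L); f=np.polyfit(*L.T,1)
    for _ in range(4):
        rs=L[:,1]-np.polyval(f,L[:,0]); g=abs(rs)<max(.0015,1.5*np.median(abs(rs))); f=np.polyfit(*L[g].T,1)
    return f.round(4),len(L)
bt=sel(.44,.68,-.36,-.16,.148,.156)
for s in (1,-1): print("boxtop side",s,edge(bt,0,s))
ht=sel(.46,.65,-.12,0.01,.058,.070)
for s in (1,-1): print("hatch side",s,edge(ht,0,s))
print("hatch front",edge(sel(.50,.61,-.1,.02,.058,.066),1,1))
fp=sel(.49,.62,-.17,-.1,.178,.192)
for s in (1,-1): print("plate top",s,edge(fp,1,s))
print("wire top",sel(.54,.565,-.235,-.2,.104,.12).mean(0))
for n,a in dict(butt=(68,72,.018),ferr=(335,107,.012),shank0=(345,108,.014),shank1=(610,150,.014),tip=(640,105,.012),outer=(655,130,.012)).items(): print(n,crop(*a).round(4))
hd=P[(X>.6)&(X<.7)&(Y>.27)&(Y<.36)&(Z>.021)&(Z<.03)]; print("handle",rect(hd))
E
python3 fit.py
```

```text
boxtop side 1 (array([0.0042, 0.6232]), 41)
boxtop side -1 (array([-0.0008,  0.4843]), 41)
hatch side 1 (array([-0.0176,  0.6215]), 24)
hatch side -1 (array([-0.015,  0.484]), 24)
hatch front (array([-0.0016, -0.009 ]), 23)
plate top 1 (array([-0.001 , -0.1366]), 26)
plate top -1 (array([ 0.0063, -0.1492]), 26)
wire top [ 0.55131001 -0.21560922  0.11200419]
butt [0.6537 0.3496 0.018 ]
ferr [0.6411 0.2589 0.012 ]
shank0 [0.6403 0.2552 0.014 ]
shank1 [0.624  0.1645 0.014 ]
tip [0.64   0.1541 0.012 ]
outer [0.6311 0.1491 0.012 ]
handle (array([647.5, 309.7]), 80.4, 26.1, 80.72)
```

>>> {"api": "step_arm", "payload": {"increments": [[-0.1, -0.02, 0, 0.1], [-0.2, -0.04, 0, 0.2], [-0.3, -0.06, 0, 0.3], [-0.4, -0.08, 0, 0.4], [-0.5, -0.1, 0, 0.5], [-0.6, -0.12, 0, 0.6], [-0.7, -0.14, 0, 0.7], [-0.8, -0.16, 0, 0.8], [-0.9, -0.18, 0, 0.9], [-1, -0.2, 0, 1]], "jaw": -1}}

```text
time: 2.43
tcp_pos: [0.3895, 0.462, 0.2314]
ee_rot: [[-0.488, 0.873, 0.0], [0.873, 0.488, 0.0], [0.0, 0.0, -1.0]]
force: [0.4, 0.6, -1.1]
finger_gap: 0.999
grasp_force: 0.0
```

```bash
cat > go.py <<'E'
import sys; from h import *
# usage: go.py x y z yawdeg(tool y axis) -> increments
x,y,z,a=map(float,sys.argv[1:5]); s=telemetry.get_state(); R=np.array(s["ee_rot"])
d=R.T@(np.array([x,y,z])-s["tcp_pos"]); cur=np.degrees(np.arctan2(R[1,1],R[0,1])); t=(cur-a+180)%360-180
print(s["time"],np.round(s["tcp_pos"],4),"yaw",round(cur,2),"inc",np.round(d/.25,3),"turn",round(t/45,3),np.linalg.norm(d)/.0417,"F",np.round(s["force"],1),"gap",round(s["finger_gap"],3),round(s["grasp_force"],1))
print(np.round(s["joint_positions"],2))
E
python3 go.py .6494 .3228 .10 -9.2
```

```text
2.4333 [0.3895 0.462  0.2314] yaw 29.21 inc [-0.993  0.636  0.526] turn 0.853 7.740010587735551 F [ 0.4  0.6 -1.1] gap 0.999 0.0
[ 0.87  0.32 -0.04  1.21  0.    1.93]
```

>>> {"api": "step_arm", "payload": {"increments": [[-0.12, 0.08, 0.06, 0.1], [-0.24, 0.15, 0.12, 0.2], [-0.36, 0.23, 0.18, 0.3], [-0.48, 0.31, 0.25, 0.41], [-0.6, 0.38, 0.31, 0.52], [-0.72, 0.46, 0.37, 0.62], [-0.84, 0.54, 0.44, 0.72], [-0.94, 0.6, 0.5, 0.8], [-0.993, 0.636, 0.526, 0.853], [-0.993, 0.636, 0.526, 0.853]]}}

```text
time: 3.27
tcp_pos: [0.6505, 0.3217, 0.097]
ee_rot: [[0.161, 0.987, -0.002], [0.987, -0.161, -0.002], [-0.002, -0.002, -1.0]]
force: [-0.6, 0.0, -0.3]
finger_gap: 0.997
grasp_force: 0.0
```

```bash
python3 go.py .6494 .3228 .003 -9.2
```

```text
3.2667 [0.6505 0.3217 0.097 ] yaw -9.25 inc [ 0.004 -0.005  0.376] turn -0.001 2.255478733339794 F [-0.6  0.  -0.3] gap 0.997 0.0
[ 0.46  0.62  0.12  1.07 -0.    2.19]
```

>>> {"api": "step_arm", "payload": {"increments": [[0, 0, 0.08, 0], [0, 0, 0.17, 0], [0, 0, 0.25, 0], [0, 0, 0.31, 0], [0, 0, 0.35, 0], [0, 0, 0.37, 0], [0, 0, 0.38, 0], [0, 0, 0.38, 0], [0, 0, 0.38, 0], [0, 0, 0.38, 0]]}}

```text
time: 4.1
tcp_pos: [0.6497, 0.3251, 0.0062]
ee_rot: [[0.156, 0.988, 0.002], [0.988, -0.156, 0.001], [0.001, 0.002, -1.0]]
force: [0.4, -0.1, 0.3]
finger_gap: 1.001
grasp_force: 0.0
```

>>> {"api": "step_arm", "payload": {"increments": [[0, 0, 0, 0], [0, 0, 0, 0], [0, 0, 0, 0], [0, 0, 0, 0], [0, 0, 0, 0], [0, 0, 0, 0], [0, 0, 0, 0], [0, 0, 0, 0], [0, 0, 0, 0], [0, 0, 0, 0]], "jaw": 1}}

```text
time: 4.93
tcp_pos: [0.6492, 0.3247, 0.0051]
ee_rot: [[0.156, 0.988, 0.001], [0.988, -0.156, 0.0], [0.0, 0.001, -1.0]]
force: [0.3, 0.2, 3.9]
finger_gap: 0.294
grasp_force: 60.1
```

```bash
python3 go.py .6494 .3228 .20 -9.2
```

```text
4.9333 [0.6492 0.3247 0.0051] yaw -8.96 inc [-0.007  0.002 -0.78 ] turn 0.005 4.6734838063341675 F [0.3 0.2 3.9] gap 0.294 60.1
[0.46 0.69 0.02 0.9  0.   2.19]
```

>>> {"api": "step_arm", "payload": {"increments": [[0, 0, -0.1, 0], [0, 0, -0.25, 0], [-0.08, -0.04, -0.4, -0.02], [-0.22, -0.1, -0.5, -0.05], [-0.36, -0.17, -0.5, -0.09], [-0.5, -0.23, -0.5, -0.13], [-0.64, -0.3, -0.5, -0.17], [-0.75, -0.35, -0.5, -0.2], [-0.81, -0.377, -0.5, -0.2], [-0.81, -0.377, -0.5, -0.2]]}}

```text
time: 5.77
tcp_pos: [0.521, 0.1362, 0.1292]
ee_rot: [[0.002, 1.0, -0.003], [1.0, -0.002, -0.002], [-0.002, -0.003, -1.0]]
force: [0.2, 0.4, -1.1]
finger_gap: 0.289
grasp_force: 59.5
```

```bash
cat > look.py <<'E'
import sys; from h import *
n=sys.argv[1]
ims=[]
for k,(cam,box) in enumerate([("top",(230,150,410,230)),("scene",(90,130,290,230))]):
    c=imaging.camera(cam); x0,y0,x1,y1=box; im=c["image"][y0:y1,x0:x1]
    ims.append(cv2.resize(im,(800,int(800*(y1-y0)/(x1-x0))),interpolation=cv2.INTER_CUBIC)[:300])
    np.savez(f"/tmp/{cam}.npz",**c)
cv2.imwrite(f"pics/{n}.png",np.clip(np.vstack(ims)*1.4,0,255).astype(np.uint8))
E
python3 look.py lift; python3 go.py .5245 .14 .088 0
```

```text
5.8667 [0.524  0.1389 0.1297] yaw -0.02 inc [0.004 0.002 0.167] turn -0.0 0.9998711193546026 F [ 1.1 -0.2 -2. ] gap 0.294 59.5
[ 0.26  0.27 -0.35  0.95  0.    1.83]
```

View pics/lift.png

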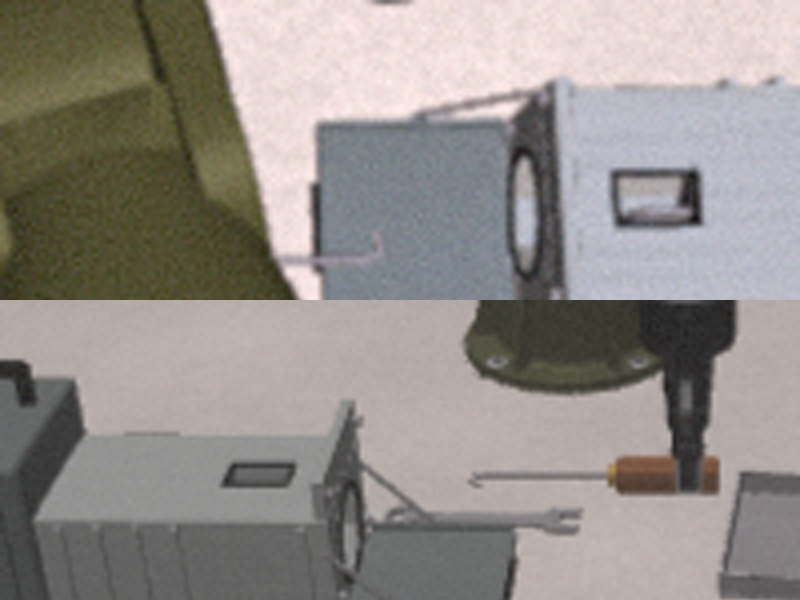

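The hook is held level in both views. In the top crop the J's tip is at (377,235), its outer bend at (382,250) and the shank at (300–365, 261). The loop's top wire shows in the hole at (630–690, 213).

```bash
python3 - <<'E'
import numpy as np
c=np.load("/tmp/top.npz");R=c["orientation"];e=c["eye"]
def ray(x,y,z):
    col=230+x*.225-.5;row=150+y*.225-.5
    d=R@np.array([(col-c["cx"])/c["fx"],(row-c["cy"])/c["fy"],1]); return (e+d*(z-e[2])/d[2]).round(4)
z=.1366
for n,a in dict(tip=(377,235),outer=(382,250),s0=(285,260.5),s1=(360,262)).items(): print(n,ray(*a,z))
for n,a in dict(wl=(628,213),wr=(688,213)).items(): print(n,ray(*a,.1135))
print("hole", [ray(*a,.152) for a in((612,170),(700,225))])
E
```

```text
tip [ 0.5367 -0.0362  0.1366]
outer [ 0.5274 -0.0389  0.1366]
s0 [0.522  0.0207 0.1366]
s1 [ 0.5202 -0.0251  0.1366]
wl [ 0.5511 -0.1981  0.1135]
wr [ 0.5504 -0.2358  0.1135]
hole [array([ 0.5718, -0.1786,  0.152 ]), array([ 0.5371, -0.2296,  0.152 ])]
```

>>> {"api": "step_arm", "payload": {"increments": [[-0.03, 0.002, 0.03, -0.01], [-0.06, 0.002, 0.07, -0.02], [-0.1, 0.002, 0.11, -0.033], [-0.15, 0.002, 0.14, -0.033], [-0.19, 0.002, 0.16, -0.033], [-0.23, 0.002, 0.167, -0.033], [-0.26, 0.002, 0.167, -0.033], [-0.28, 0.002, 0.167, -0.033], [-0.28, 0.002, 0.167, -0.033], [-0.28, 0.002, 0.167, -0.033]]}}

```text
time: 6.7
tcp_pos: [0.5254, 0.0691, 0.0886]
ee_rot: [[-0.026, 1.0, 0.001], [1.0, 0.026, 0.0], [0.0, 0.001, -1.0]]
force: [-0.1, -0.0, -1.7]
finger_gap: 0.292
grasp_force: 59.5
```

```bash
python3 look.py ins0; python3 go.py .5245 -.0455 .088 1.5
```

```text
6.8 [0.5252 0.0696 0.0885] yaw 1.54 inc [-0.46  -0.015  0.002] turn 0.001 2.7593304637242926 F [ 0.7  0.5 -1. ] gap 0.29 59.5
[ 0.13  0.29 -0.43  0.85  0.    1.68]
```

View pics/ins0.png

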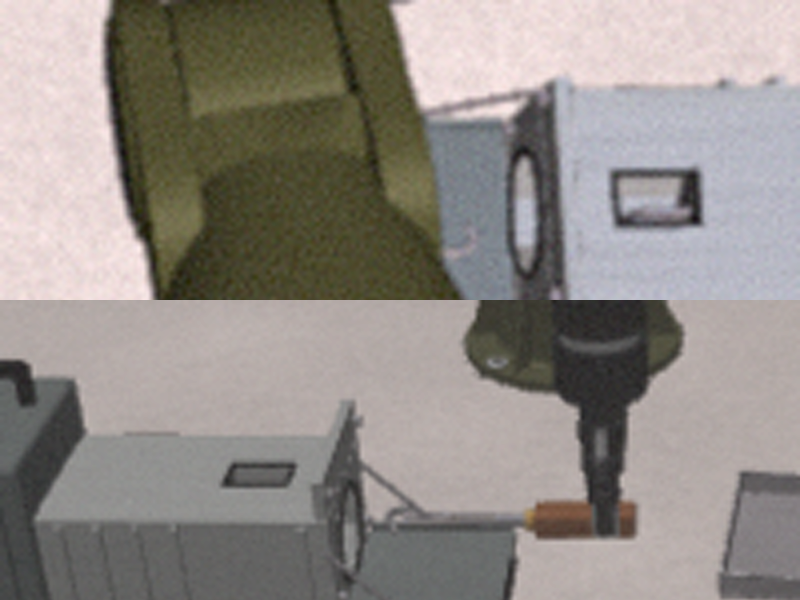

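The J shows in the top crop with its tip at (470,232) and outer bend at (475,244). It is in front of the mouth at (525,212).

```bash
cat > rayc.py <<'E'
import numpy as np,sys
c=np.load("/tmp/top.npz");R=c["orientation"];e=c["eye"]
def ray(x,y,z):
    col=230+x*.225-.5;row=150+y*.225-.5
    d=R@np.array([(col-c["cx"])/c["fx"],(row-c["cy"])/c["fy"],1]); return (e+d*(z-e[2])/d[2]).round(4)
a=list(map(float,sys.argv[1:]))
for i in range(0,len(a),3): print(ray(*a[i:i+3]))
E
python3 rayc.py 470 232 .0954 475 244 .0954 450 256 .0954
```

```text
[ 0.5434 -0.1018  0.0954]
[ 0.5356 -0.1046  0.0954]
[ 0.5282 -0.0882  0.0954]
```

>>> {"api": "step_arm", "payload": {"increments": [[-0.04, -0.01, 0, 0], [-0.09, -0.015, 0, 0], [-0.15, -0.02, 0, 0], [-0.21, -0.022, 0, 0], [-0.27, -0.022, 0, 0], [-0.33, -0.022, 0, 0], [-0.39, -0.022, 0, 0], [-0.43, -0.022, 0, 0], [-0.46, -0.022, 0, 0], [-0.466, -0.022, 0, 0]]}}

```text
time: 7.63
tcp_pos: [0.5223, -0.0488, 0.0881]
ee_rot: [[-0.025, 1.0, 0.0], [1.0, 0.025, -0.0], [-0.0, 0.0, -1.0]]
force: [-0.5, 0.6, -2.0]
finger_gap: 0.29
grasp_force: 59.5
```

```bash
python3 look.py ins1; python3 go.py .5422 -.047 .088 1.5
```

```text
7.7333 [ 0.5224 -0.0476  0.088 ] yaw 1.49 inc [0.    0.079 0.   ] turn -0.0 0.4758761073239529 F [-0.3  0.4 -1.4] gap 0.291 59.5
[-0.09  0.28 -0.44  0.85  0.    1.45]
```

View pics/ins1.png

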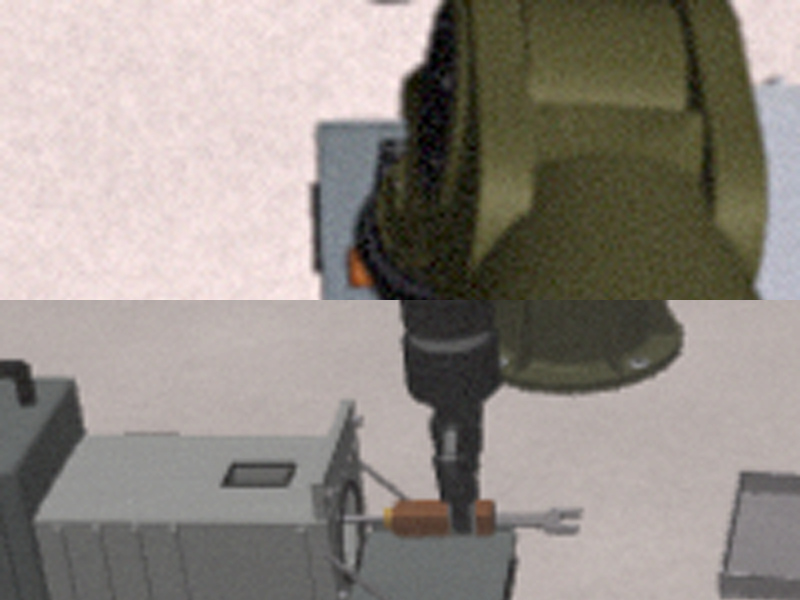

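Hook inserted without contact. Next is the sideways shift into the loop.

>>> {"api": "step_arm", "payload": {"increments": [[0, 0.01, 0, 0], [0, 0.02, 0, 0], [0, 0.035, 0, 0], [0, 0.05, 0, 0], [0, 0.065, 0, 0], [0, 0.075, 0, 0], [0, 0.08, 0, 0], [0, 0.08, 0, 0], [0, 0.08, 0, 0], [0, 0.08, 0, 0]]}}

```text
time: 8.57
tcp_pos: [0.5423, -0.0469, 0.088]
ee_rot: [[-0.027, 1.0, -0.0], [1.0, 0.027, -0.0], [-0.0, -0.0, -1.0]]
force: [0.9, 0.0, -0.5]
finger_gap: 0.291
grasp_force: 59.5
```

```bash
python3 go.py .5422 .035 .088 1.5
```

```text
8.5667 [ 0.5423 -0.0469  0.088 ] yaw 1.53 inc [ 0.327  0.008 -0.   ] turn 0.001 1.9634023166563583 F [ 0.9  0.  -0.5] gap 0.291 59.5
[-0.09  0.31 -0.39  0.87 -0.    1.46]
```

>>> {"api": "step_arm", "payload": {"increments": [[0.015, 0.0, 0, 0], [0.04, 0.001, 0, 0], [0.08, 0.002, 0, 0], [0.12, 0.003, 0, 0], [0.165, 0.004, 0, 0], [0.21, 0.005, 0, 0], [0.25, 0.006, 0, 0], [0.29, 0.007, 0, 0], [0.32, 0.008, 0, 0], [0.34, 0.008, 0, 0]]}}

```text
time: 9.4
tcp_pos: [0.5422, 0.0394, 0.0881]
ee_rot: [[-0.028, 1.0, 0.0], [1.0, 0.028, 0.0], [0.0, 0.0, -1.0]]
force: [0.9, -3.1, -1.1]
finger_gap: 0.292
grasp_force: 59.5
```

```bash
python3 look.py pull1; python3 go.py .5422 .193 .088 1.5
```

```text
9.5 [0.5421 0.0394 0.088 ] yaw 1.61 inc [0.614 0.018 0.001] turn 0.002 3.6825897610294853 F [-0.1 -0.2 -1.6] gap 0.291 59.5
[ 0.07  0.31 -0.4   0.86  0.    1.61]
```

View pics/pull1.png

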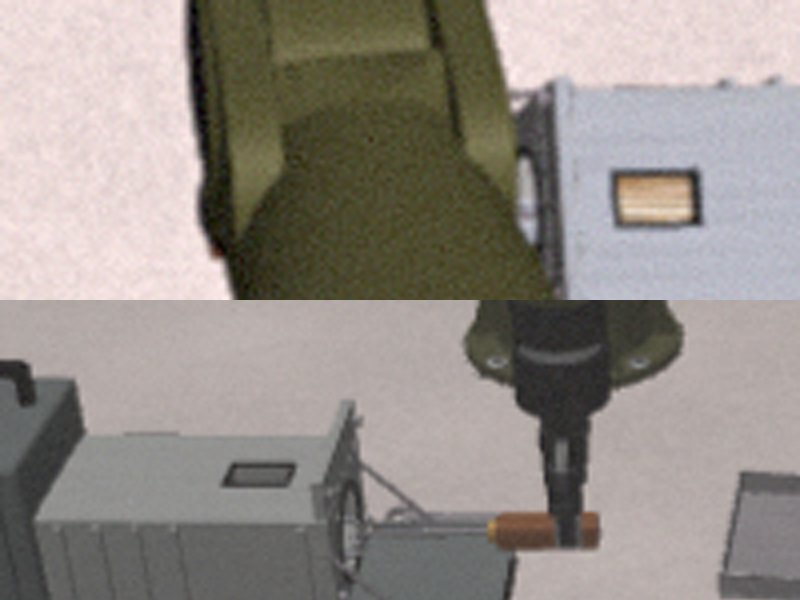

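The element's pleated body is now under the filler hole at (655,195), and its loop is in the mouth at (350,525) in the scene crop. It is being drawn, so I keep pulling.

>>> {"api": "step_arm", "payload": {"increments": [[0.01, 0, 0, 0], [0.035, 0.001, 0, 0], [0.07, 0.002, 0, 0], [0.11, 0.003, 0, 0], [0.15, 0.004, 0, 0], [0.19, 0.005, 0, 0], [0.23, 0.006, 0, 0], [0.265, 0.007, 0, 0], [0.295, 0.008, 0, 0], [0.31, 0.009, 0, 0]]}}

```text
time: 10.33
tcp_pos: [0.5424, 0.1171, 0.0881]
ee_rot: [[-0.028, 1.0, 0.0], [1.0, 0.028, 0.0], [0.0, 0.0, -1.0]]
force: [-0.1, -1.7, -1.4]
finger_gap: 0.285
grasp_force: 59.6
```

>>> {"api": "step_arm", "payload": {"increments": [[0.01, 0, 0, 0], [0.035, 0.001, 0, 0], [0.07, 0.002, 0, 0], [0.11, 0.003, 0, 0], [0.15, 0.004, 0, 0], [0.19, 0.005, 0, 0], [0.225, 0.006, 0, 0], [0.255, 0.007, 0, 0], [0.28, 0.008, 0, 0], [0.295, 0.009, 0, 0]]}}

```text
time: 11.17
tcp_pos: [0.5427, 0.1904, 0.0881]
ee_rot: [[-0.027, 1.0, 0.0], [1.0, 0.027, -0.0], [-0.0, 0.0, -1.0]]
force: [0.9, -3.1, -0.3]
finger_gap: 0.291
grasp_force: 59.6
```

```bash
python3 look.py pull2; python3 go.py .5422 .193 .088 1.5; python3 - <<'E'
from h import *
c=imaging.camera("top")
P,u,v=pts(c); q=P[(P[:,0]>.5)&(P[:,0]<.61)&(P[:,1]>-.135)&(P[:,1]<.02)&(P[:,2]>.1)&(P[:,2]<.14)]
print(len(q),np.percentile(q,[1,50,99],axis=0).round(3).tolist() if len(q) else 0)
for t in("element","loop"):
    for o in imaging.trace("top",t)[:2]:
        p,_,_=pts(c,o["mask"]); print(t,o["conf"],np.percentile(p,[2,50,98],axis=0).round(3).tolist())
E
```

```text
11.2667 [0.5427 0.1906 0.0881] yaw 1.58 inc [ 0.01  -0.002  0.   ] turn 0.002 0.05959590154340839 F [-0.5  0.  -1.5] gap 0.286 59.5
[ 0.34  0.36 -0.32  0.89  0.    1.88]
842 [[0.521, -0.134, 0.102], [0.551, -0.068, 0.12], [0.586, 0.008, 0.13]]
element 0.69 [[0.523, -0.117, 0.058], [0.553, -0.063, 0.118], [0.592, 0.008, 0.129]]
loop 0.82 [[0.523, -0.118, 0.06], [0.553, -0.065, 0.118], [0.592, -0.007, 0.129]]
```

View pics/pull2.png

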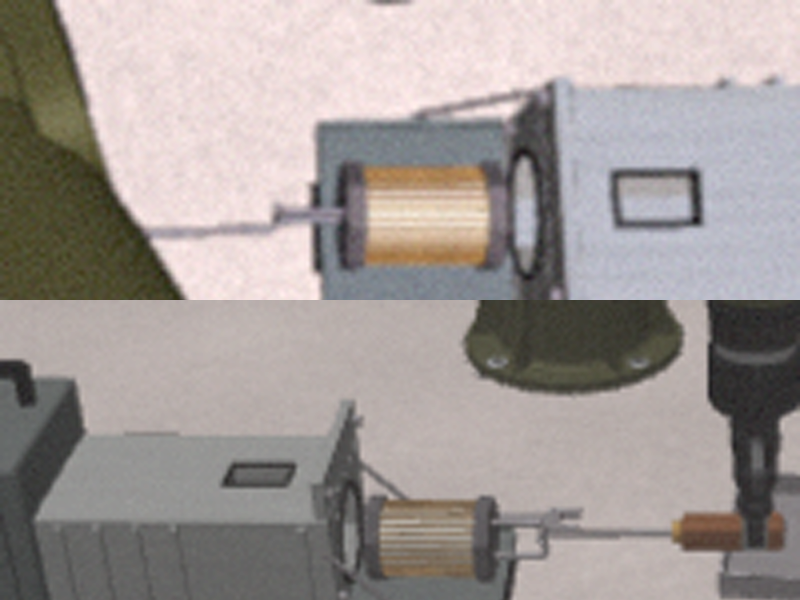

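The element lies wholly on the hatch: top crop (340–505, 165–268), clear of the mouth at (525,215), with the J round the bar at (275,213). Now I unhook it.

>>> {"api": "step_arm", "payload": {"increments": [[-0.015, 0, 0, 0], [-0.035, 0, 0, 0], [-0.05, 0, 0, 0], [-0.05, 0, 0, 0], [-0.05, -0.02, 0, 0], [-0.05, -0.05, 0, 0], [-0.05, -0.08, 0, 0], [-0.05, -0.11, 0, 0], [-0.05, -0.12, 0, 0], [-0.05, -0.12, 0, 0]]}}

```text
time: 12.25
tcp_pos: [0.5118, 0.1763, 0.0881]
ee_rot: [[-0.027, 1.0, -0.001], [1.0, 0.027, -0.0], [-0.0, -0.001, -1.0]]
force: [-0.5, -0.6, -1.8]
finger_gap: 0.29
grasp_force: 59.5
```

```bash
python3 look.py unhook; python3 go.py .513 .26 .15 1.5
```

```text
12.35 [0.5131 0.1764 0.0883] yaw 1.55 inc [ 0.334  0.009 -0.247] turn 0.001 2.492199727585311 F [-0.2  1.  -1. ] gap 0.288 59.5
[ 0.33  0.31 -0.4   0.86 -0.    1.87]
```

View pics/unhook.png

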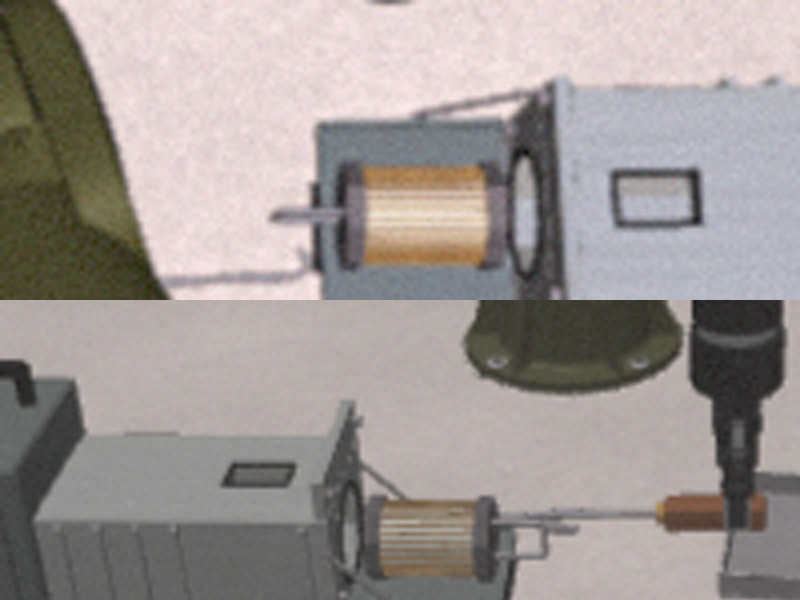

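The J's tip at (308,250) is clear of the loop at (270–340,215). I back off, lift, and return the hook to its old spot.

>>> {"api": "step_arm", "payload": {"increments": [[0.04, 0, 0, 0], [0.1, 0, 0, 0], [0.18, 0, 0, 0], [0.26, 0, -0.02, 0], [0.32, 0.03, -0.05, 0.04], [0.38, 0.12, -0.08, 0.09], [0.44, 0.25, -0.08, 0.14], [0.51, 0.38, -0.08, 0.19], [0.56, 0.48, -0.08, 0.22], [0.58, 0.53, -0.08, 0.23]]}}

```text
time: 13.18
tcp_pos: [0.6447, 0.3277, 0.1076]
ee_rot: [[0.154, 0.988, 0.002], [0.988, -0.154, 0.002], [0.002, 0.002, -1.0]]
force: [-1.9, 0.2, -1.3]
finger_gap: 0.288
grasp_force: 59.6
```

```bash
python3 go.py .6494 .3247 .0062 -8.8
```

```text
13.1833 [0.6447 0.3277 0.1076] yaw -8.85 inc [-0.01   0.02   0.406] turn -0.001 2.4362996856980734 F [-1.9  0.2 -1.3] gap 0.288 59.6
[0.47 0.61 0.12 1.08 0.   2.2 ]
```

>>> {"api": "step_arm", "payload": {"increments": [[0, 0, 0.08, 0], [0, 0, 0.18, 0], [0, 0, 0.27, 0], [0, 0, 0.33, 0], [0, 0, 0.37, 0], [0, 0, 0.395, 0], [0, 0, 0.405, 0], [0, 0, 0.41, 0], [0, 0, 0.412, 0], [0, 0, 0.412, 0]]}}

```text
time: 14.02
tcp_pos: [0.6424, 0.3251, 0.0062]
ee_rot: [[0.153, 0.988, 0.002], [0.988, -0.153, 0.001], [0.001, 0.002, -1.0]]
force: [-0.2, -0.8, -1.2]
finger_gap: 0.29
grasp_force: 59.6
```

>>> {"api": "step_arm", "payload": {"increments": [[0, 0, 0, 0], [0, 0, 0, 0], [0, 0, 0, 0], [0, 0, 0, 0], [0, 0, 0, 0], [0, 0, 0, 0], [0, 0, 0, 0], [0, 0, 0, 0], [0, 0, 0, 0], [0, 0, 0, 0]], "jaw": -1}}

```text
time: 14.85
tcp_pos: [0.6415, 0.3247, 0.005]
ee_rot: [[0.153, 0.988, -0.0], [0.988, -0.153, -0.0], [-0.0, -0.0, -1.0]]
force: [0.4, 0.2, 0.0]
finger_gap: 0.998
grasp_force: 0.0
```

```bash
python3 go.py .553 -.067 .22 0
```

```text
14.85 [0.6415 0.3247 0.005 ] yaw -8.82 inc [-1.603 -0.11  -0.86 ] turn -0.196 10.92335143656959 F [0.4 0.2 0. ] gap 0.998 0.0
[ 0.47  0.68  0.    0.89 -0.    2.19]
```

>>> {"api": "step_arm", "payload": {"increments": [[0, 0, -0.08, 0], [0, 0, -0.2, 0], [0, 0, -0.35, 0], [-0.06, 0, -0.49, -0.02], [-0.14, -0.01, -0.62, -0.05], [-0.24, -0.02, -0.74, -0.1], [-0.36, -0.03, -0.82, -0.15], [-0.5, -0.04, -0.86, -0.19], [-0.64, -0.05, -0.86, -0.196], [-0.75, -0.05, -0.86, -0.196]]}}

```text
time: 15.68
tcp_pos: [0.6002, 0.1394, 0.2216]
ee_rot: [[0.0, 1.0, 0.002], [1.0, -0.0, -0.0], [-0.0, 0.002, -1.0]]
force: [0.1, -0.4, 0.2]
finger_gap: 0.999
grasp_force: 0.0
```

```bash
python3 - <<'E'
from h import *
c=imaging.camera("top")
P,u,v=pts(c)
def s(x0,x1,y0,y1,z0,z1): return P[(P[:,0]>x0)&(P[:,0]<x1)&(P[:,1]>y0)&(P[:,1]<y1)&(P[:,2]>z0)&(P[:,2]<z1)]
q=s(.5,.61,-.125,-.002,.1,.14)
print(cv2.minAreaRect((q[:,:2]*1000).astype(np.float32)),np.percentile(q,[2,50,98],axis=0).round(3).tolist())
t=s(.51,.6,-.1,-.03,.122,.135); f=np.polyfit(t[:,1],t[:,0],1); print("ridge",len(t),t.mean(0),f)
h=s(.6,.7,.12,.37,.008,.04); print("hook z",np.percentile(h[:,2],[5,50,98]),cv2.minAreaRect((h[h[:,1]>.26][:,:2]*1000).astype(np.float32)))
tr=s(.3,.54,.15,.44,.018,.032); print(len(tr),cv2.minAreaRect((tr[:,:2]*1000).astype(np.float32)),np.percentile(tr,[1,99],axis=0).round(3).tolist())
L=imaging.trace("top","tray"); p,_,_=pts(c,L[0]["mask"]); print("tray",L[0]["conf"],np.percentile(p,[1,50,99],axis=0).round(3).tolist(),cv2.minAreaRect((p[:,:2]*1000).astype(np.float32)))
E
python3 go.py .553 -.067 .22 0
```

```text
((552.6268920898438, -80.30298614501953), (66.25898742675781, 78.44206237792969), 1.291383147239685) [[0.524, -0.118, 0.104], [0.553, -0.085, 0.12], [0.582, -0.046, 0.128]]
ridge 138 [ 0.55507904 -0.07220614  0.12416441] [0.08766704 0.56140913]
hook z [0.01233647 0.02347526 0.02857008] ((639.5601806640625, 305.6136169433594), (91.34199523925781, 26.174671173095703), 80.74947357177734)
245 ((420.15673828125, 304.1363220214844), (213.9815673828125, 180.3005828857422), 84.5558853149414) [[0.323, 0.213, 0.018], [0.518, 0.416, 0.03]]
tray 0.89 [[0.328, 0.219, -0.001], [0.415, 0.318, 0.004], [0.512, 0.413, 0.027]] ((418.063232421875, 281.2796630859375), (272.8818359375, 180.07054138183594), 84.32972717285156)
15.7833 [0.5998 0.1375 0.2209] yaw -0.25 inc [-0.819 -0.184  0.004] turn -0.006 5.031235564638914 F [0.2 0.6 0.1] gap 1.001 0.0
[ 0.23  0.35 -0.03  1.2  -0.    1.8 ]
```

>>> {"api": "step_arm", "payload": {"increments": [[-0.08, -0.02, 0, 0], [-0.18, -0.04, 0, -0.006], [-0.3, -0.07, 0, -0.006], [-0.42, -0.1, 0, -0.006], [-0.54, -0.13, 0, -0.006], [-0.65, -0.15, 0, -0.006], [-0.74, -0.17, 0, -0.006], [-0.8, -0.184, 0, -0.006], [-0.819, -0.184, 0, -0.006], [-0.819, -0.184, 0, -0.006]]}}

```text
time: 16.62
tcp_pos: [0.5547, -0.0639, 0.22]
ee_rot: [[-0.003, 1.0, 0.0], [1.0, 0.003, 0.0], [0.0, 0.0, -1.0]]
force: [0.1, 1.1, 0.7]
finger_gap: 1.004
grasp_force: 0.0
```

```bash
python3 go.py .553 -.067 .072 0
```

```text
16.6167 [ 0.5547 -0.0639  0.22  ] yaw 0.19 inc [-0.013 -0.007  0.592] turn 0.004 3.5510255524189462 F [0.1 1.1 0.7] gap 1.004 0.0
[-0.11  0.24 -0.17  1.16  0.    1.45]
```

>>> {"api": "step_arm", "payload": {"increments": [[-0.005, -0.003, 0.06, 0], [-0.01, -0.006, 0.14, 0], [-0.01, -0.006, 0.22, 0], [-0.01, -0.006, 0.3, 0], [-0.01, -0.006, 0.38, 0], [-0.01, -0.006, 0.45, 0], [-0.01, -0.006, 0.52, 0], [-0.01, -0.006, 0.565, 0], [-0.01, -0.006, 0.585, 0], [-0.01, -0.006, 0.59, 0]]}}

```text
time: 17.45
tcp_pos: [0.5526, -0.065, 0.0716]
ee_rot: [[-0.006, 1.0, -0.002], [1.0, 0.006, 0.0], [0.001, -0.002, -1.0]]
force: [-0.5, -0.5, 0.3]
finger_gap: 1.002
grasp_force: 0.0
```

```bash
python3 look.py grip; python3 go.py .553 -.067 .22 0
```

```text
17.55 [ 0.5535 -0.0655  0.073 ] yaw 0.3 inc [-0.006 -0.002 -0.588] turn 0.007 3.526212016493557 F [-0.6 -0.6  0. ] gap 1.001 0.0
[-0.12  0.35 -0.38  0.84  0.    1.45]
```

View pics/grip.png

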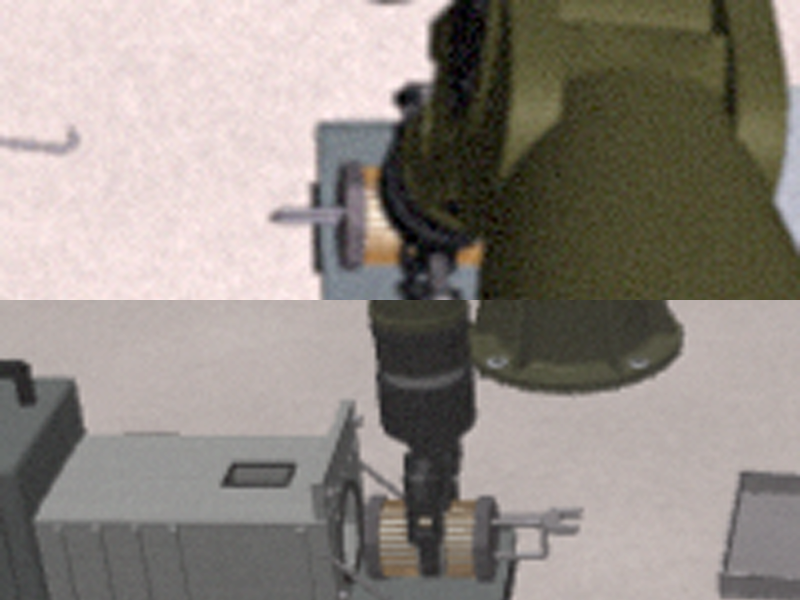

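The fingers straddle the element's body midway: scene crop (428,530), caps at (375,540) and (485,540). The hook lies on the table with its J at (72,140). I close and then lift gently.

>>> {"api": "step_arm", "payload": {"increments": [[0, 0, 0, 0], [0, 0, 0, 0], [0, 0, 0, 0], [0, 0, 0, 0], [0, 0, 0, 0], [0, 0, 0, 0], [0, 0, 0, 0], [0, 0, 0, 0], [0, 0, 0, 0], [0, 0, 0, 0]], "jaw": 1}}

```text
time: 18.38
tcp_pos: [0.5539, -0.0661, 0.074]
ee_rot: [[-0.004, 1.0, 0.002], [1.0, 0.004, -0.0], [-0.0, 0.002, -1.0]]
force: [-0.7, 0.9, 5.7]
finger_gap: 0.653
grasp_force: 63.3
```

>>> {"api": "step_arm", "payload": {"increments": [[0, 0, -0.02, 0], [0, 0, -0.06, 0], [0, 0, -0.11, 0], [0, 0, -0.17, 0], [0, 0, -0.23, 0], [0, 0, -0.28, 0], [0, 0, -0.32, 0], [0, 0, -0.35, 0], [0, 0, -0.36, 0], [0, 0, -0.36, 0]]}}

```text
time: 19.22
tcp_pos: [0.5533, -0.066, 0.1632]
ee_rot: [[-0.005, 1.0, 0.001], [1.0, 0.005, -0.0], [-0.0, 0.001, -1.0]]
force: [-0.1, 0.5, -3.0]
finger_gap: 0.662
grasp_force: 64.3
```

```bash
python3 go.py .419 .291 .162 -5.6
```

```text
19.2167 [ 0.5533 -0.066   0.1632] yaw 0.27 inc [ 1.43  -0.531  0.004] turn 0.13 9.146768453219332 F [-0.1  0.5 -3. ] gap 0.662 64.3
[-0.12  0.27 -0.27  1.04  0.    1.45]
```

>>> {"api": "step_arm", "payload": {"increments": [[0.03, -0.01, 0, 0], [0.1, -0.04, 0, 0.01], [0.2, -0.08, 0, 0.02], [0.32, -0.12, 0, 0.03], [0.44, -0.16, 0, 0.04], [0.56, -0.2, 0, 0.05], [0.66, -0.24, 0, 0.06], [0.74, -0.27, 0, 0.065], [0.79, -0.29, 0, 0.07], [0.8, -0.3, 0, 0.07]]}}

```text
time: 20.05
tcp_pos: [0.4752, 0.136, 0.1617]
ee_rot: [[0.047, 0.999, -0.002], [0.999, -0.047, 0.001], [0.001, -0.002, -1.0]]
force: [0.2, -0.0, -2.8]
finger_gap: 0.663
grasp_force: 64.4
```

```bash
python3 go.py .419 .291 .162 -5.6
```

```text
20.05 [0.4752 0.136  0.1617] yaw -2.72 inc [ 0.609 -0.254 -0.001] turn 0.064 3.955066728357251 F [ 0.2 -0.  -2.8] gap 0.663 64.4
[ 0.28  0.16 -0.41  1.    0.    1.9 ]
```

>>> {"api": "step_arm", "payload": {"increments": [[0.03, -0.01, 0, 0], [0.08, -0.03, 0, 0.01], [0.16, -0.06, 0, 0.02], [0.25, -0.1, 0, 0.03], [0.34, -0.14, 0, 0.04], [0.43, -0.18, 0, 0.05], [0.51, -0.22, 0, 0.06], [0.57, -0.24, 0, 0.064], [0.6, -0.25, 0, 0.064], [0.605, -0.252, 0, 0.064]]}}

```text
time: 20.88
tcp_pos: [0.4215, 0.2888, 0.1622]
ee_rot: [[0.099, 0.995, -0.0], [0.995, -0.099, -0.0], [-0.0, -0.0, -1.0]]
force: [1.1, -0.3, -2.7]
finger_gap: 0.66
grasp_force: 64.4
```

```bash
python3 go.py .419 .291 .03 -5.6; python3 - <<'E'
from h import *
for n in("top","scene"):
    c=imaging.camera(n); P,u,v=pts(c)
    for o in imaging.trace(n,"element")[:1]:
        p,_,_=pts(c,o["mask"]); p=p[(p[:,2]>.05)&(p[:,0]>.34)&(p[:,0]<.5)]; print(n,o["conf"],o["position"],len(p),np.percentile(p,[2,50,98],axis=0).round(3).tolist())
        b=(p[:,1]//.01).astype(int)
        for k in np.unique(b): print(round(k*.01+.005,3),(b==k).sum(),np.percentile(p[b==k][:,2],[3,97]).round(4))
E
```

```text
20.8833 [0.4215 0.2888 0.1622] yaw -5.69 inc [ 0.008 -0.011  0.529] turn -0.002 3.171687791803738 F [ 1.1 -0.3 -2.7] gap 0.66 64.4
[ 0.6   0.19 -0.37  1.01  0.    2.27]
top 0.96 [208.3, 245.0] 391 [[0.39, 0.232, 0.177], [0.417, 0.249, 0.208], [0.448, 0.271, 0.218]]
0.235 109 [0.1684 0.2181]
0.245 89 [0.1965 0.2178]
0.255 99 [0.1911 0.2152]
0.265 80 [0.192  0.2135]
0.275 14 [0.1891 0.208 ]
scene 0.68 [298.3, 147.3] 469 [[0.41, 0.232, 0.16], [0.444, 0.272, 0.197], [0.459, 0.353, 0.216]]
0.235 54 [0.1591 0.2161]
0.245 60 [0.162  0.2157]
0.255 56 [0.1604 0.2157]
0.265 54 [0.1653 0.214 ]
0.275 23 [0.1676 0.2105]
0.295 7 [0.1602 0.1875]
0.305 54 [0.1606 0.2144]
0.315 57 [0.1613 0.2145]
0.325 66 [0.1608 0.2168]
0.335 20 [0.1643 0.2163]
0.345 6 [0.1973 0.2029]
0.355 6 [0.1965 0.2058]
0.365 5 [0.1989 0.2021]
0.375 1 [0.2023 0.2023]
```

>>> {"api": "step_arm", "payload": {"increments": [[0, -0.01, 0.06, 0], [0, -0.01, 0.14, 0], [0, -0.01, 0.23, 0], [0, -0.01, 0.32, 0], [0, -0.01, 0.4, 0], [0, -0.01, 0.47, 0], [0, -0.01, 0.52, 0], [0, -0.01, 0.55, 0], [0, -0.01, 0.565, 0], [0, -0.01, 0.57, 0]]}}

```text
time: 21.92
tcp_pos: [0.4194, 0.2876, 0.0198]
ee_rot: [[0.101, 0.995, -0.0], [0.995, -0.101, -0.0], [-0.0, -0.0, -1.0]]
force: [-0.6, -0.1, -3.0]
finger_gap: 0.66
grasp_force: 64.6
```

>>> {"api": "step_arm", "payload": {"increments": [[0, 0, 0.003, 0], [0, 0, 0.006, 0], [0, 0, 0.009, 0], [0, 0, 0.012, 0], [0, 0, 0.014, 0], [0, 0, 0.016, 0], [0, 0, 0.016, 0], [0, 0, 0.016, 0], [0, 0, 0.016, 0], [0, 0, 0.016, 0]]}}

```text
time: 22.75
tcp_pos: [0.4193, 0.2882, 0.0161]
ee_rot: [[0.1, 0.995, 0.0], [0.995, -0.1, 0.0], [0.0, 0.0, -1.0]]
force: [-0.9, 0.8, -3.4]
finger_gap: 0.663
grasp_force: 64.6
```

>>> {"api": "step_arm", "payload": {"increments": [[0, 0, 0.001, 0], [0, 0, 0.002, 0], [0, 0, 0.003, 0], [0, 0, 0.004, 0], [0, 0, 0.005, 0], [0, 0, 0.006, 0], [0, 0, 0.006, 0], [0, 0, 0.006, 0], [0, 0, 0.006, 0], [0, 0, 0.006, 0]]}}

```text
time: 23.58
tcp_pos: [0.4193, 0.2883, 0.0155]
ee_rot: [[0.1, 0.995, 0.0], [0.995, -0.1, 0.0], [0.0, 0.0, -1.0]]
force: [-3.4, -1.9, 9.7]
finger_gap: 0.659
grasp_force: 65.8
```

Contact with the tray floor is made. I ease off and open slowly.

>>> {"api": "step_arm", "payload": {"increments": [[0, 0, -0.002, 0], [0, 0, -0.002, 0], [0, 0, -0.002, 0], [0, 0, -0.002, 0], [0, 0, -0.002, 0], [0, 0, -0.002, 0], [0, 0, -0.002, 0], [0, 0, -0.002, 0], [0, 0, -0.002, 0], [0, 0, -0.002, 0]], "jaw": 0}}

```text
time: 24.42
tcp_pos: [0.4193, 0.2883, 0.0155]
ee_rot: [[0.1, 0.995, 0.0], [0.995, -0.1, 0.0], [0.0, 0.0, -1.0]]
force: [-3.2, -1.0, 6.6]
finger_gap: 0.662
grasp_force: 65.1
```

>>> {"api": "step_arm", "payload": {"increments": [[0, 0, 0, 0], [0, 0, 0, 0], [0, 0, 0, 0], [0, 0, 0, 0], [0, 0, 0, 0], [0, 0, 0, 0], [0, 0, 0, 0], [0, 0, 0, 0], [0, 0, 0, 0], [0, 0, 0, 0]], "jaw": -1}}

```text
time: 25.25
tcp_pos: [0.4193, 0.2882, 0.0151]
ee_rot: [[0.1, 0.995, 0.0], [0.995, -0.1, 0.0], [0.0, 0.0, -1.0]]
force: [-0.3, -1.2, 0.9]
finger_gap: 1.003
grasp_force: 0.0
```

>>> {"api": "step_arm", "payload": {"increments": [[0, 0, -0.02, 0], [0, 0, -0.06, 0], [0, 0, -0.12, 0], [0, 0, -0.2, 0], [0, 0, -0.28, 0], [0, 0, -0.36, 0], [0, 0, -0.44, 0], [0, 0, -0.52, 0], [0, 0, -0.58, 0], [0, 0, -0.6, 0]]}}

```text
time: 26.08
tcp_pos: [0.4206, 0.2891, 0.1686]
ee_rot: [[0.1, 0.995, 0.004], [0.995, -0.1, 0.003], [0.003, 0.004, -1.0]]
force: [0.5, -0.5, 0.6]
finger_gap: 0.995
grasp_force: 0.0
```

```bash
python3 - <<'E'
from h import *
print(telemetry.get_state()["time"])
for n in("top","scene"):
    c=imaging.camera(n); P,u,v=pts(c)
    for t in ("element","tray","hook","hook_bend"):
      for o in imaging.trace(n,t)[:1]:
        p,_,_=pts(c,o["mask"]); print(n,t,round(o["conf"],2),len(p),np.percentile(p,[2,50,98],axis=0).round(3).tolist())
        if t=="element":
            b=(p[:,1]//.015).astype(int)
            for k in np.unique(b): print(round(k*.015+.0075,3),(b==k).sum(),np.percentile(p[b==k][:,2],[3,97]).round(4),np.median(p[b==k][:,0]).round(3))
        if t=="tray" : q=P[(P[:,0]>.3)&(P[:,0]<.54)&(P[:,1]>.15)&(P[:,1]<.44)&(P[:,2]>.018)&(P[:,2]<.03)]; print(cv2.minAreaRect((q[:,:2]*1000).astype(np.float32)))
E
```

```text
26.0833
top element 0.7 531 [[0.387, 0.233, 0.004], [0.416, 0.262, 0.061], [0.449, 0.3, 0.304]]
0.232 86 [0.0097 0.072 ] 0.419
0.248 122 [0.0459 0.3081] 0.415
0.262 121 [0.0061 0.3014] 0.415
0.278 121 [0.0242 0.0687] 0.418
0.292 70 [0.0037 0.0667] 0.407
0.308 11 [0.0017 0.0556] 0.391
top tray 0.9 2327 [[0.327, 0.17, -0.001], [0.421, 0.228, 0.003], [0.506, 0.358, 0.028]]
((417.61883544921875, 276.37078857421875), (210.8508758544922, 179.88397216796875), 84.5174560546875)
top hook 0.66 349 [[0.618, 0.156, 0.001], [0.634, 0.297, 0.022], [0.655, 0.348, 0.028]]
top hook_bend 0.86 270 [[0.622, 0.197, 0.01], [0.637, 0.302, 0.023], [0.655, 0.348, 0.028]]
scene element 0.55 493 [[0.407, 0.235, 0.019], [0.441, 0.284, 0.053], [0.458, 0.331, 0.07]]
0.232 30 [0.0271 0.0705] 0.44
0.248 70 [0.0193 0.0705] 0.437
0.262 76 [0.0198 0.0683] 0.44
0.278 77 [0.0212 0.0693] 0.439
0.292 67 [0.0237 0.067 ] 0.44
0.308 80 [0.0193 0.0683] 0.443
0.322 79 [0.0185 0.0716] 0.446
0.337 14 [0.0232 0.0693] 0.44
scene tray 0.94 1553 [[0.321, 0.169, -0.001], [0.438, 0.292, 0.005], [0.517, 0.409, 0.028]]
((418.24371337890625, 291.50006103515625), (240.39479064941406, 192.81980895996094), 84.77776336669922)
scene hook 0.75 250 [[0.627, 0.262, 0.005], [0.648, 0.305, 0.02], [0.66, 0.349, 0.028]]
scene hook_bend 0.78 277 [[0.627, 0.26, 0.002], [0.647, 0.305, 0.02], [0.66, 0.349, 0.027]]
```

The element lies level on the tray floor: its cap tops are at about 0.070 m, matching 3 + 66 mm. It is centred, and the hook is flat and clear of the tray. I hand in.

```bash
python3 -c "
from rig import r
print(r.hand_in())"
```

```text
the job is handed in; nothing more can be done
None
```

The filter element was drawn out onto the hatch with the hook and now lies level on its side in the drip tray. The hook is flat on the table, and the job was handed in at about 26 s with no verdict shown.

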